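Roll a shaft flat-up in its V-blocks and gauge the flat

TASK

On the inspection stand, roll the seamer shaft in its V-blocks, with the spokes on its end, until the milled flat at its other end faces straight up, and let go of it. Then gently lower the gauge's plunger until its tip rests on the flat, and swing the gauge's lock lever fully over to its stop. Leave the cans, tools and other things around the stand where they are.

Things in the scene. Friction and masses are not known exactly. Their poses are not given: they have to be found in the camera images.
- stand: Fixed stand, origin under it on the grey board (40 mm above the deck). y runs along the shaft from spokes (-y) to gauge (+y); x across it, away from the robot within 0.4 rad; z up. Base plate 90 x 245 x 12 mm; two V-blocks 80 wide, 30 along y, 72 high, at y -60 and +20 mm, with clamp yokes over the shaft up to 110 mm high; gauge column (11 mm radius) at y +132; arm 22 wide at z 118 to 136, y +57 to +147. Axis at z 70.
- spoke_axis (a point): Fixed point, stand frame [0, -120, 70] mm: the shaft's axis in the plane of its four spokes; axes as the stand's. The spokes are round steel, 9 mm thick, at right angles to each other and the shaft, reach 56 mm from the axis, and overhang the base's end; hub 21 mm radius, 20 mm long. The spoke on the flat's side ends in a ball (16 mm diameter, centre at 52 mm); the others are plain.
- shaft (a joint): Roll of the steel shaft (36 mm diameter) about the stand's +y, rad; 0 or any whole turn = flat straight up; positive rolls its top toward the stand's +x. Can be turned either way, all round, cannot lift out, friction 0.12 N m (about 2.5 N at a spoke's end), stays where left. With the flat up the ball spoke points straight up and its neighbours lie level.
- flat (a point): Centre of the milled flat under the plunger, 11 mm from the shaft's axis, 72 mm along the stand's +y; turns with the shaft. Its z is the flat's outward normal, y along the shaft. The flat is 28 mm wide and runs from y +42 to +100 mm, the shaft's end.
- plunger (a joint): Downward travel of the gauge's upright plunger, m: 0 = fully up; its tip reaches the upward flat at 0.032. The plunger is a steel rod (8 mm diameter, round tip) with a black knob (26 mm diameter, 13 mm high) on top. It has no spring, slides with about 2 N of friction and stays where it is left.
- plunger_tip (a point): Lower tip of the plunger, on the stand's x = 0, y = +72 mm; moves with it. z up.
- plunger_knob (a point): Centre of the top face of the plunger's knob, 73 mm above the tip; push here straight down. 186 mm above the board when fully up.
- lever (a joint): Swing of the lock lever about an upright axis, rad: 0 = open, pointing along the stand's +y; it swings counter-clockwise seen from above to its stop at 1.57 = locked, pointing along the stand's -x. No spring; about 1.3 N at its end turns it; it stays where it is left.
- lever_pivot (a point): Fixed point of the stand ([0, 132, 147] mm): the lever's axis at the height of its bar. The pivot's hub is 10 mm in radius, up to 153 mm above the board.
- lever_end (a point): Point on the lever's bar 50 mm from the pivot, at the bar's height of 147 mm above the board. The bar is round and level, 9 mm thick, with a black grip sleeve 13 mm thick from 36 to 58 mm out.
- can_10: Bystander: plain can, 66 mm diameter, 122 mm high, upright on the stand's +x side near the spokes. Origin at the centre of its underside.
- table_can_2: Bystander: plain can, 66 mm diameter, 122 mm high, upright on the stand's +x side near the gauge. Origin at the centre of its underside.
- tape_roll: Bystander: roll of packing tape, 101 mm diameter, 48 mm high, lying flat on the stand's -x side. Origin at the centre of its underside.
- date_stamp: Bystander: hand stamp 34 x 34 x 70 mm on the stand's -x side near the spokes. Origin at the centre of its underside.
- ferrule_cap_0: Bystander: steel ferrule cap, 50 mm diameter, 10 mm high, on the stand's -x side near the gauge. Origin at the centre of its underside.
- refractometer: Bystander: hand refractometer 29 x 160 x 29 mm lying at the back left. Origin at the centre of its underside, long axis y.

How it is judged (in metres and radians):
On the way, in this order (a step that is already met when the one before it is completed fails the run):
1. the flat faces straight up within 5 degrees, the shaft is at rest and let go (angle between flat's own z axis and vertical below 0.09 rad and velocity of joint shaft between -0.1 and 0.1 rad/s and contact force between the fingers and shaft below 0.3 N), for 0.2 s.
2. the plunger's tip rests on the upward flat (within 2 mm) (angle between flat's own z axis and vertical below 0.09 rad and z of plunger_tip in the frame of flat between -0.003 and 0.002 m), for 0.2 s.
3. the lock lever is swung over to its stop (beyond 1.38 rad of 1.57) (value of joint lever above 1.38 rad), for 0.2 s.
At the end, for the whole second after the job is handed in: The flat faces straight up within 5 degrees (0.09 rad), the shaft is at rest, the plunger's tip is on the flat within 2 mm, and the lock lever is beyond 1.38 rad of its 1.57 rad swing (all of step 2 and velocity of joint shaft between -0.1 and 0.1 rad/s and value of joint lever above 1.38 rad); the robot touches nothing.
It fails at once if a can, tool or other bystander is pushed more than 20 mm from its place (distance of any of can_10, table_can_2, date_stamp, ferrule_cap_0, refractometer from where it was at the start of the episode above 0.02 m).
It fails at once if the plunger is pressed on the shaft with more than 25 N (contact force between plunger and shaft above 25 N).
It also fails if it takes over 61 s, if anything falls off the work surface, if the arm or the gripper's body presses on something with over 40 N, if the wrist force passes 120 N, or if a joint passes its speed limit or range.

ROBOT

A 7-joint arm with a two-finger parallel gripper is mounted at the origin on a cart in front of the work surface, level with it; the furniture and walls round the work are solid. World frame = base frame: x ahead of the robot, y to its left, z up, the work surface at z = 0. Lengths are in m, angles in degrees, forces in N, time in s.
With the tool pointing down it reaches from about 0.35 to 0.775 m from the base axis. Payload 3.1 kg.
Tool frame: the origin (TCP) lies on the centre line of the jaws, within the pads' length; the fingertips stand 17 mm ahead of it and the grasp point (between the pads) lies 2 mm behind it (robot.tip_reach is the distance from the TCP to the fingertips, in m); z points along the fingers, y is the direction in which the jaws open and shut (so a half turn about z gives the same grasp; the last joint's range is limited). The gripper opens to 85 mm and grips with 20 to 120 N. Pads are 22 mm wide; open, the fingers measure 114 mm over their backs; the gripper's body (76 mm by 85 mm) begins 54 mm behind the grasp point. The pads swing forward as they close: fully open they stand 13 mm farther back than shut.
Start: joints at [-70.915, 17.813, 0.802, 86.603, -0.252, 75.585, -1.558], TCP at [0.201, 0.512, 0.248] pointing down, gripper open.
Joint ranges: [-154.91, 154.91], [-16.99, 109.72], [-72.82, 74.43], [7.12, 147.25], [-82.49, 262.49], [11.32, 116.49], [-174.64, 174.64]. Speed limits (degrees/s): [159.86, 159.86, 180, 180, 180, 180, 180].

INTERFACE

Orientations are given as [roll, pitch, yaw] about the fixed x, y, z axes, in that order (R = Rz(yaw) Ry(pitch) Rx(roll)).
In Python, from station import robot, fingers, vision, workorder, recognise gives the robot as it stands. Calls block until the motion is done:
- robot.move_to(position, orientation): joint-space move of the TCP to a pose.
- robot.line_to(position, orientation=None, velocity=0.15, f_stop=None): straight line of the TCP; orientation=None keeps the orientation; velocity is the mean speed in m/s. With f_stop (N) it stops when the force on the tool has changed by that much, and returns True; else False.
- robot.move_j(angles): joint-space move.
- fingers.gripper_to(opening, force=None): opening from 0.0 (shut) to 1.0 (fully open); force is the grip in N (None keeps the last); returns when the fingers have stopped.
- robot.pause(seconds).
- robot.inverse_kinematics(position, orientation): joint angles nearest the present ones, or None.
- vision.grab_frame(name): name is "scene" or "top"; returns the picture (400x640x3 uint8, red, green, blue); there is no depth.
- vision.calibration(name): a dict with "mtx" (3x3 intrinsics, pixels), "extrinsics" (4x4, takes a point from world to camera coordinates). Camera axes: x right, y up, looking along -z (the intrinsics and any distortion apply to the point x, -y, -z); pixel columns grow to the right and rows downward; lengths in m; the calibration is good to about 2 mm. A picture is of the moment at which its call begins. calibration takes no time and is no camera call.
A pose or a line that the arm cannot do raises robot.PlanningError and nothing moves.
- workorder.close_job(): hands the job in, once; it reports no verdict.
Trained networks look in the newest picture that a camera, given by its name, has taken for a name from the list of things; names that differ only in an ending like _2 or _b are one class to them, and where a whole thing is asked for, a point or a joint stands for the part that bears it (a point fixed in the world has none). Each returns a list of dicts, best first, with "p" (0 to 1); they miss things now and then, are a little off and sometimes report something else, mostly with a low value. They report only what shows in the picture. A call takes as long as a camera call.
- recognise(label, camera): "rect" ([centre column, centre row, width, height] in pixels, round what is visible of it).
Readings, each from a call of its own:
- robot.current_time_s(): time.
- robot.current_joint_positions(): joint angles.
- robot.current_dq(): joint speeds.
- robot.current_joint_torque(): joint torques, N m.
- robot.current_tool_pos(): TCP position.
- robot.current_eef_rot(): TCP orientation.
- robot.current_contact_force(): force on the tool from outside, world axes, zero at the start.
- robot.current_torque(): the same for the moment, N m.
- robot.current_finger_gap(): opening from 0.0 (shut) to 1.0 (fully open).
Only numpy, scipy, OpenCV 4.12 (cv2) and the standard library are available. Lean on these libraries where they do the work, as an engineer would, in place of code of your own. Each camera call takes 0.05 s, during which the arm holds its last target. There are 200 camera calls.

## Working session

There is one attempt and no reset: what is moved stays moved. The work goes in short steps, each a Python script; the robot and the scene stay as the last script left them, time stands still between calls to the robot, and variables do not carry over. Pictures are saved under pics/ and viewed, about 8 in all and at most 12, crops included, and the job is handed in when it is done.

```bash
mkdir -p pics; ls
python3 - <<'E'
from station import robot, fingers, vision, workorder, recognise
import cv2
for c in("scene","top"):
    im=vision.grab_frame(c); cv2.imwrite(f"pics/{c}0.png",im[:,:,::-1])
    k=vision.calibration(c); print(c,k)
    for n in("stand","shaft","flat","plunger","lever","spoke_axis","plunger_knob","can_10","tape_roll","date_stamp","ferrule_cap_0","refractometer"):
        try: print(n,[(([round(float(x)) for x in d["rect"]]),round(d["p"],2)) for d in recognise(n,c)[:3]])
        except Exception as e: print(n,e)
print(robot.current_time_s())
E
```

```text
pics
scene {'mtx': array([[410.64644125,   0.        , 323.61520808],
       [  0.        , 410.64644125, 198.19789503],
       [  0.        ,   0.        ,   1.        ]]), 'extrinsics': array([[ 0.73976947, -0.67268413,  0.01540118, -0.35476219],
       [ 0.31781826,  0.36950532,  0.87318805, -0.33079314],
       [-0.59307056, -0.64106308,  0.48714005, -0.58009215],
       [ 0.        ,  0.        ,  0.        ,  1.        ]])}
stand [([319, 221, 139, 105], 0.78)]
shaft [([334, 237, 101, 71], 0.86)]
flat [([331, 240, 106, 68], 0.8), ([278, 269, 53, 53], 0.38)]
plunger [([297, 185, 6, 30], 0.71)]
lever [([262, 177, 32, 12], 0.52)]
spoke_axis [([316, 224, 140, 107], 0.82)]
plunger_knob [([296, 178, 18, 21], 0.63)]
can_10 [([400, 226, 35, 63], 0.82), ([335, 281, 18, 36], 0.74)]
tape_roll [([278, 268, 51, 52], 0.73)]
date_stamp [([335, 281, 20, 36], 0.81)]
ferrule_cap_0 [([252, 258, 10, 16], 0.66)]
refractometer [([289, 196, 44, 21], 0.68), ([334, 238, 107, 75], 0.25)]
top {'mtx': array([[411.06148798,   0.        , 318.6336211 ],
       [  0.        , 411.06148798, 194.85000908],
    
[... 213 characters left out ...]
7164,  0.9787743 , -0.93641804],
       [ 0.        ,  0.        ,  0.        ,  1.        ]])}
stand [([329, 201, 140, 78], 0.7)]
shaft [([346, 192, 102, 51], 0.82), ([328, 201, 144, 75], 0.56)]
flat [([346, 192, 98, 53], 0.94), ([236, 167, 14, 66], 0.66), ([287, 161, 33, 36], 0.32)]
plunger []
lever [([270, 221, 26, 22], 0.75)]
spoke_axis [([326, 203, 144, 76], 0.84)]
plunger_knob [([307, 200, 11, 14], 0.72)]
can_10 [([372, 137, 36, 38], 0.6)]
tape_roll [([343, 254, 47, 44], 0.97), ([371, 138, 33, 38], 0.51)]
date_stamp [([386, 230, 22, 19], 0.55)]
ferrule_cap_0 [([308, 256, 21, 23], 0.9), ([236, 167, 11, 66], 0.35)]
refractometer [([346, 191, 97, 50], 0.7), ([237, 167, 12, 67], 0.62)]
1.3
```

Run:
```python
import cv2
a=cv2.imread("pics/scene0.png")[140:320,220:440]; b=cv2.imread("pics/top0.png")[110:290,220:440]
import numpy as np
cv2.imwrite("pics/c0.png",cv2.resize(a,(792,594) if 0 else (733,600),interpolation=cv2.INTER_CUBIC))
cv2.imwrite("pics/c1.png",cv2.resize(b,(733,600),interpolation=cv2.INTER_CUBIC))
```

```text
(no output)
```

View pics/c0.png

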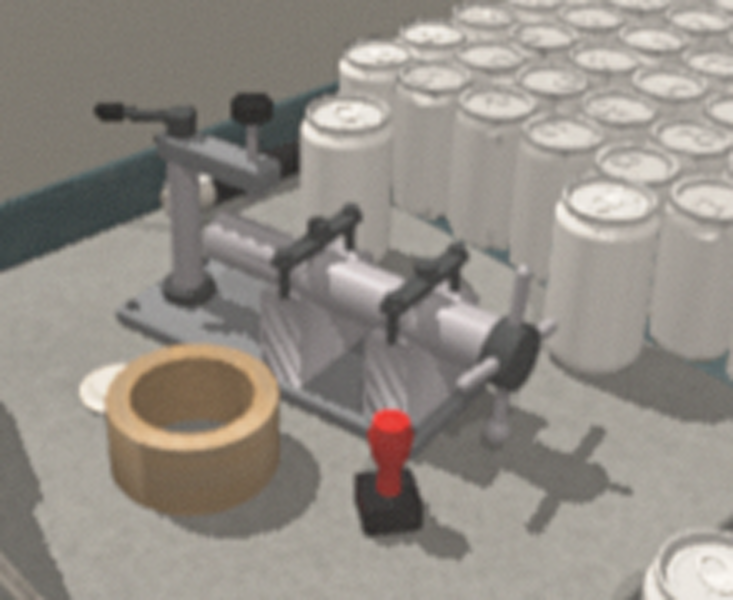

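View pics/c1.png

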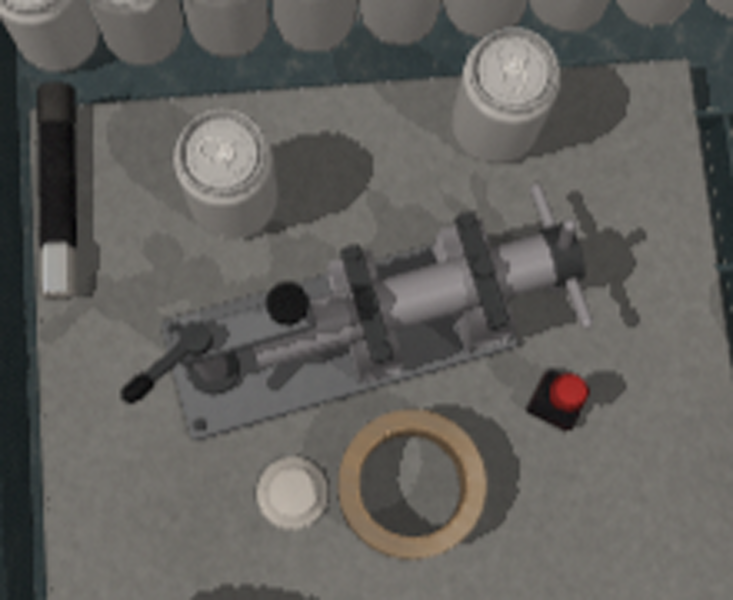

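The scene crop shows the stand with the ball spoke pointing roughly down (497,432), a plain spoke up (522,268), the knob at (252,98), and the lever partly swung. The top crop shows the knob at (288,300), the lever hub at (200,338), and spoke tips at (538,187) and (587,322). Next I'll fit the pose to these points.

```bash
cat > h.py <<'E'
import numpy as np, cv2
from station import robot, fingers, vision, workorder, recognise
def proj(c,P):
    k=vision.calibration(c);E=k["extrinsics"];q=np.asarray(P)@E[:3,:3].T+E[:3,3]
    q=q*[1,-1,-1];u=q@k["mtx"].T;return u[:,:2]/u[:,2:]
def W(s,p):  # stand mm -> world m
    c,d=np.cos(s[2]),np.sin(s[2]);p=np.atleast_2d(p)/1000.
    return np.c_[s[0]+c*p[:,0]-d*p[:,1],s[1]+d*p[:,0]+c*p[:,1],p[:,2]+.04]
def spoke(r,k,L=56,y=-120): 
    a=r+k*np.pi/2; return [L*np.sin(a),y,70+L*np.cos(a)]
def lev(a,R=50): return [-R*np.sin(a),132+R*np.cos(a),147]
E
cat > fit.py <<'E'
from h import *
from scipy.optimize import least_squares
def model(v):
    s,r,a=v[:3],v[3],v[4]
    K=[0,72,186];H=[0,132,153];f=[0,-130,70]
    A=[K,H,spoke(r,2),spoke(r,1),spoke(r,3),spoke(r,0,52),f,lev(a,58),[0,-60,110],[0,20,110]]
    B=[K,H,spoke(r,2),spoke(r,1),spoke(r,3),lev(a,58),[0,-60,110],[0,20,110]]
    return np.r_[proj("scene",W(s,A)),proj("top",W(s,B))]
oa=np.array([[251,100],[180,110],[522,268],[465,382],[550,325],[497,432],[518,355],[98,108],[425,278],[318,235]])/3.333+[220,140]
ob=np.array([[288,300],[200,338],[567,230],[587,322],[538,187],[126,394],[482,270],[367,303]])/3.333+[220,110]
o=np.r_[oa,ob]
best=None
for r0 in(2.6,3.1,3.6):
    q=least_squares(lambda v:(model(v)-o).ravel(),[.55,.1,.2,r0,.4],loss="soft_l1")
    if best is None or q.cost<best.cost:best=q
print(best.x,best.cost);print(np.round(model(best.x)-o,1).tolist())
np.save("pose.npy",best.x);s=best.x
print(W(s,[[0,72,186],[0,-120,70],[0,132,147]]))
E
python3 fit.py
```

```text
[0.51138791 0.03940781 0.20208364 3.31552411 0.37020984] 22.627004275037446
[[-0.0, -3.8], [-0.0, -0.0], [1.2, -0.2], [-1.3, 1.7], [1.3, 0.2], [-0.3, 0.2], [2.2, 1.9], [-0.2, -0.3], [0.5, -4.5], [0.0, -4.2], [-0.5, 0.6], [-1.7, 0.3], [1.1, -1.5], [0.7, 2.9], [-1.0, 0.1], [-2.0, 0.9], [0.7, -0.3], [0.0, -0.1]]
[[ 0.49693672  0.10994265  0.226     ]
 [ 0.53547323 -0.07815025  0.11      ]
 [ 0.48489406  0.16872168  0.187     ]]
```

```bash
sed -i 's/K=\[0,72,186\]/K=[0,72,186-v[5]]/;s/-60,110\]/-60,v[6]]/g;s/20,110\]/20,v[6]]/g;s/r0,.4\]/r0,.4,0,100]/' fit.py; python3 fit.py
```

```text
Traceback (most recent call last):
  File "fit.py", line 10, in <module>
    ob=np.array([[288,300],[200,338],[567,230],[587,322],[538,187],[126,394],[482,270],[367,303]])/3.333+[220,v[6]]
                                                                                                              ^
NameError: name 'v' is not defined
```

```bash
sed -i 's/\[220,v\[6\]\]/[220,110]/;s/least_squares(\(.*\)loss/least_squares(\1x_scale=[.01,.01,.1,.1,.1,5,5],loss/' fit.py; python3 fit.py
```

```text
[5.12376766e-01 3.98084741e-02 2.01926977e-01 3.32367204e+00
 3.93558126e-01 8.69880097e+00 9.93533318e+01] 12.826692482066628
[[0.3, -0.1], [0.2, -0.2], [1.5, -0.5], [-1.0, 1.2], [1.5, 0.1], [-0.2, -0.1], [2.4, 1.6], [-0.2, -0.2], [0.5, -0.2], [0.3, 0.0], [-0.6, 1.0], [-1.9, -0.2], [0.8, -2.1], [0.5, 2.4], [-1.2, -0.2], [-1.8, 1.0], [-0.1, 0.4], [-0.3, 0.4]]
[[ 0.49793662  0.11034557  0.226     ]
 [ 0.53644367 -0.07775336  0.11      ]
 [ 0.48590317  0.16912649  0.187     ]]
```

Fit: the stand is at (0.512, 0.040), yaw 0.202. The shaft roll is about 3.32 rad, the plunger is already about 9 mm down, and the lever is at about 0.39. The plan is two downward/outward pushes on successive +x-side spokes with the closed fingertips. Each push ends with the spoke level, where the height sets the angle.

```bash
cat >> h.py <<'E'
S=np.load("pose.npy")
def tgt(p,dyaw=0.): # fingertip point in stand mm -> TCP position, orientation
    w=W(S,p)[0]; w[2]+=robot.tip_reach
    return w.tolist(),[180,0,np.degrees(S[2]+dyaw)]
def push(L=46,t0=-.2,t1=np.pi/2,y=-122,n=9):
    def c(t,e=0): return [L*np.sin(t)-4.5*np.cos(t)-11,y,70+L*np.cos(t)+4.5*np.sin(t)+e]
    p=c(t0); p[2]=175; robot.move_to(*tgt(p)); robot.line_to(*tgt(c(t0)),velocity=.12)
    for t in np.linspace(t0,t1,n)[1:]:
        robot.line_to(*tgt(c(t)),velocity=.05); f=robot.current_contact_force()
    print("f end",np.round(f,1),"tcp",robot.current_tool_pos())
    p=c(t1,100); robot.line_to(*tgt(p),velocity=.12)
def snap(name):
    for c,(r,k) in dict(scene=(140,220),top=(110,220)).items():
        im=vision.grab_frame(c)[r:r+180,k:k+220,::-1]
        cv2.imwrite(f"pics/{name}_{c}.png",cv2.resize(im,(733,600),interpolation=cv2.INTER_CUBIC))
E
python3 - <<'E'
from h import *
fingers.gripper_to(0.0)
print(robot.tip_reach,robot.current_eef_rot())
for c,r in(("can_10",[373.6,129.5]),("can2",[287,156])): # can tops in top image
    from scipy.optimize import fsolve
    w=fsolve(lambda v:proj("top",[[v[0],v[1],.162]])[0]-r,[.6,0]);d=w-S[:2];c0,s0=np.cos(S[2]),np.sin(S[2]);print(c,w,"stand",c0*d[0]+s0*d[1],-s0*d[0]+c0*d[1])
robot.move_to(*tgt([-20,-122,220]))
print(robot.current_joint_positions(),robot.current_time_s())
push()
snap("p1"); print(robot.current_time_s())
E
```

```text
0.017 [1.79998712e+02 8.47000298e-04 1.58529560e+02]
can_10 [ 0.65802733 -0.05052907] stand 0.12457335231579811 -0.1177133755943403
can2 [0.61224801 0.14517433] stand 0.11897397146540983 0.08319509556844261
[-31.9156986   18.29676911  51.5657405   89.02315006 -14.50348689
  79.72768452 -57.41055282] 4.4667
f end [ 0.7  0.4 -0. ] tcp [ 0.5709073  -0.07262723  0.1308992 ]
9.375
```

View pics/p1_scene.png

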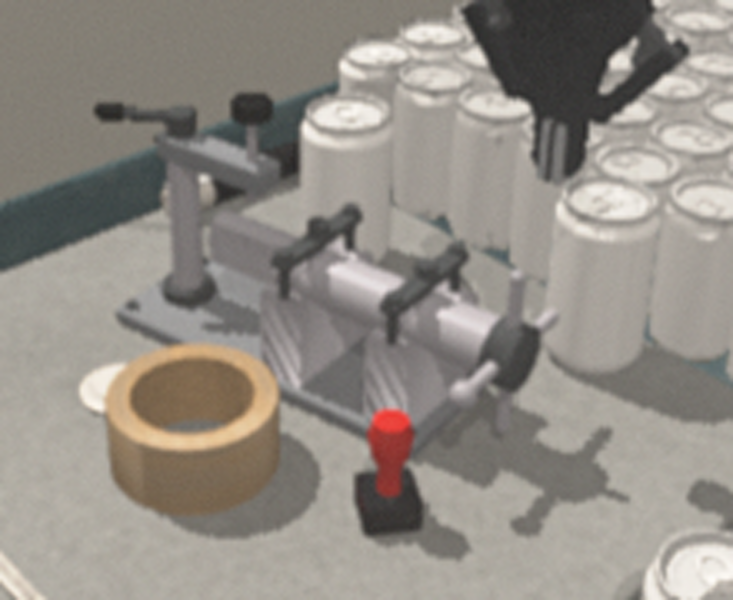

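The ball spoke (465,388) now points toward -x and a plain spoke points up (517,275), so the first push worked. I'll fit the roll, push again, then look.

Run:
```python
from h import *
o=np.array([[548,318],[463,389],[517,272]])/3.333+[220,140]
for r in np.radians([-105,-100,-95,-90,-85,-80]):
    m=proj("scene",W(S,[spoke(r,2),spoke(r,0,52),spoke(r,1)]));d=m-o;print(round(np.degrees(r)),np.round(d,1).tolist(),round((d-d.mean(0)).std(),2))
push()
snap("p2"); print(robot.current_time_s())
```

```text
-105 [[2.9, -7.6], [0.2, 8.0], [-3.6, 4.4]] 5.11
-100 [[3.0, -5.9], [0.1, 6.4], [-2.3, 2.8]] 3.96
-95 [[2.9, -4.0], [0.1, 4.6], [-1.0, 1.4]] 2.78
-90 [[2.7, -2.1], [0.1, 2.7], [0.4, 0.2]] 1.62
-85 [[2.5, -0.0], [0.3, 0.7], [1.7, -0.8]] 0.76
-80 [[2.1, 2.1], [0.7, -1.4], [2.9, -1.6]] 1.37
f end [0.3 0.1 0.3] tcp [ 0.57091549 -0.07262945  0.13091442]
14.3333
```

View pics/p2_scene.png

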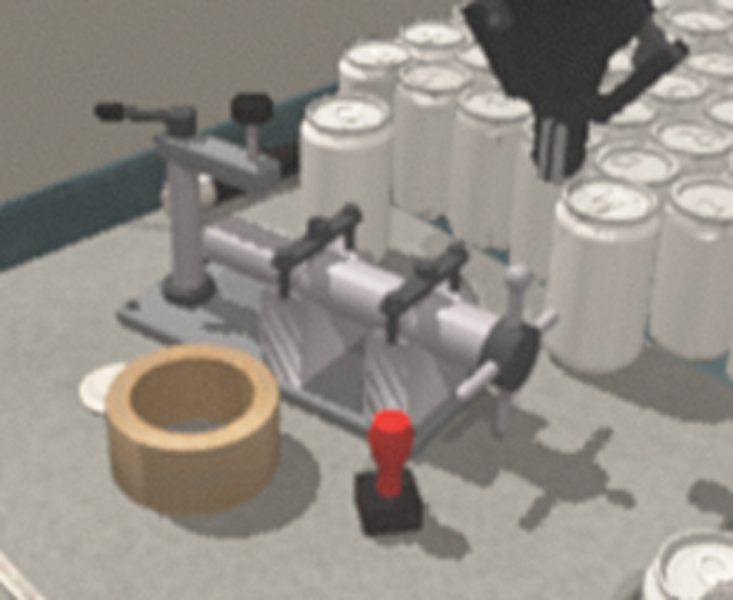

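View pics/p2_top.png

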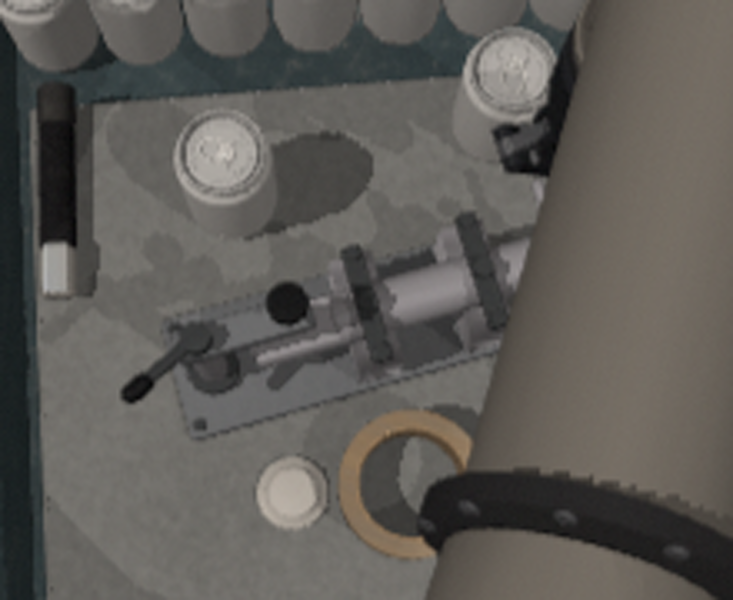

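The ball spoke is now up (517,274). To confirm level, I'll probe the level spokes on both sides slowly down to the level height. This also corrects any overshoot.

Run:
```python
from h import *
def probe(x):
    robot.line_to(*tgt([x,-122,150]),velocity=.2) if abs(robot.current_tool_pos()[2]-.207)>.01 else None
    robot.line_to(*tgt([x,-122,84]),velocity=.12); robot.pause(.1)
    f0=np.array(robot.current_contact_force())
    h=robot.line_to(*tgt([x,-122,74.5]),velocity=.015,f_stop=1.2)
    print(x,h,"tip z",(robot.current_tool_pos()[2]-.057)*1e3, np.round(np.array(robot.current_contact_force())-f0,1))
    robot.line_to(*tgt([x,-122,74.5]),velocity=.01)
    print("end",(robot.current_tool_pos()[2]-.057)*1e3,np.round(np.array(robot.current_contact_force())-f0,1))
    robot.line_to(*tgt([x,-122,150]),velocity=.15)
probe(36)
robot.line_to(*tgt([-36,-122,150]),velocity=.2)
probe(-36)
snap("p3");print(robot.current_time_s())
```

```text
36 False tip z 74.50851936207195 [-0.1  0.6  0.9]
end 74.5965426751842 [-0.2 -0.5 -0.5]
-36 True tip z 75.26385773577518 [1.1 0.6 3.7]
end 74.4894752766978 [-0.9  0.6  3.8]
19.9583
```

The -x spoke was only 0.8 mm high (about 1° overshoot) and is now pressed level. Next are the plunger and then the lever.

Run:
```python
from h import *
robot.line_to(*tgt([0,-100,200]),velocity=.3)
robot.line_to(*tgt([0,72,200]),velocity=.3)
robot.line_to(*tgt([0,72,186]),velocity=.08); robot.pause(.1)
f0=np.array(robot.current_contact_force())
z=lambda:round((robot.current_tool_pos()[2]-.057)*1e3,2)
h=robot.line_to(*tgt([0,72,150]),velocity=.02,f_stop=6); print(h,z(),np.round(np.array(robot.current_contact_force())-f0,1))
if z()>158: print("early stop")
robot.line_to(*tgt([0,72,200]),velocity=.12)
snap("p4");print(robot.current_time_s())
```

```text
True 153.58 [-0.4  1.4  3.7]
23.575
```

View pics/p4_scene.png

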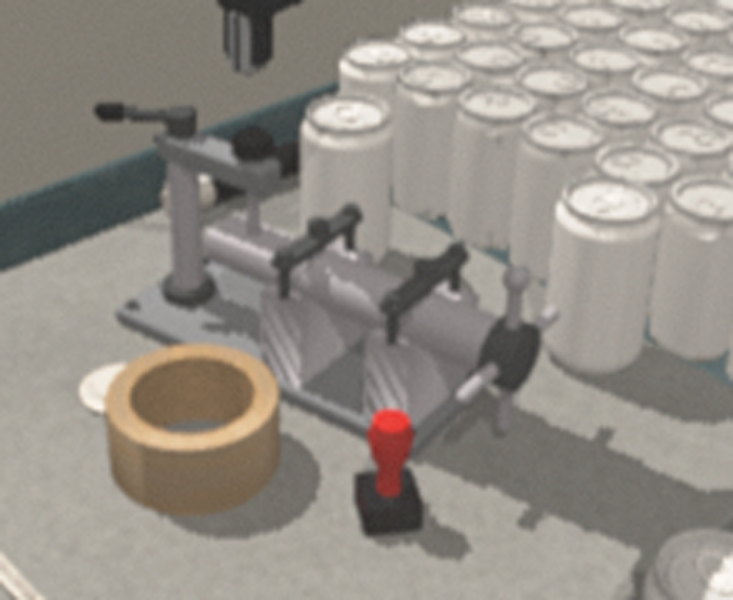

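The knob is down at (252,143). It stopped at 153.6 mm against the expected 154, so the tip is on the flat. Now the lever.

Run:
```python
from h import *
def P(a,g=0,R=47,z=140):  # fingertip beside the bar, gap g mm, on its clockwise side
    x,y=17.5+g,R; return tgt([x*np.cos(a)-y*np.sin(a),132+x*np.sin(a)+y*np.cos(a),z],a)
a0=.39
robot.line_to(*tgt([40,140,200]),velocity=.25)
robot.line_to(*P(a0,12,z=200),velocity=.25)
robot.line_to(*P(a0,12),velocity=.12); robot.pause(.1)
f0=np.array(robot.current_contact_force())
F=lambda:np.round(np.array(robot.current_contact_force())-f0,1)
robot.line_to(*P(a0),velocity=.05)
print(F())
for a in np.linspace(a0,1.5,9)[1:]:
    robot.line_to(*P(a),velocity=.06); print(round(a,2),F())
print(robot.line_to(*P(1.60),velocity=.02,f_stop=6),F(),robot.current_tool_pos(),P(1.57)[0])
robot.line_to(*P(1.5,10),velocity=.1)
robot.line_to(*P(1.5,10,z=220),velocity=.15)
snap("p5");print(robot.current_time_s())
```

```text
[-0.  -0.   1.2]
0.53 [0.8 0.3 1. ]
0.67 [ 0.7 -0.9  0.4]
0.81 [-0.3  0.7  0. ]
0.94 [-0.8  0.   0.2]
1.08 [ 0.3  0.6 -0.2]
1.22 [-1.  -0.6  0.4]
1.36 [-1.1  0.3  0.3]
1.5 [-0.6 -0.1  1.2]
False [-0.8  4.8 -1.2] [0.4359762  0.17738963 0.19700182] [0.43635452676725434, 0.17688417783503246, 0.197]
29.5417
```

View pics/p5_scene.png

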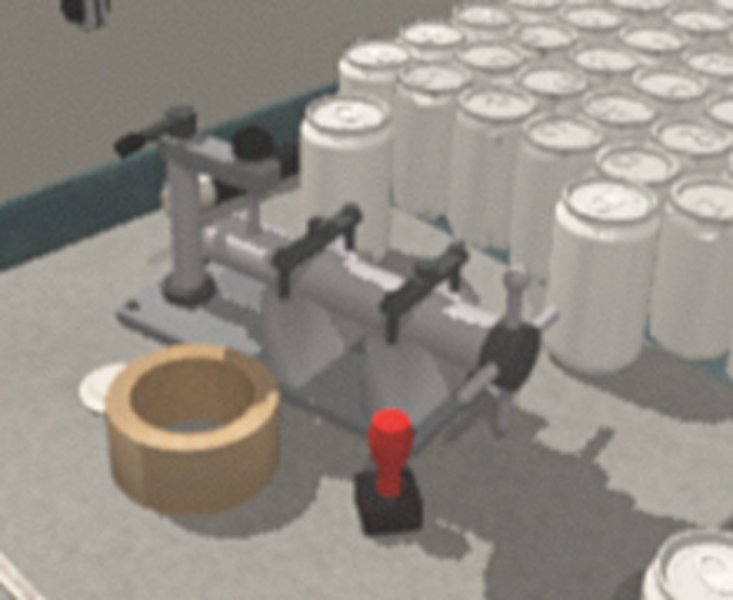

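Run:
```python
from h import *
for a in(.9,1.1,1.3,1.45,1.57): print(a,((proj("scene",W(S,[lev(a,58)]))-[220,140])*3.333).round())
```

```text
0.9 [[ 91. 127.]]
1.1 [[ 95. 135.]]
1.3 [[102. 142.]]
1.45 [[110. 147.]]
1.57 [[118. 150.]]
```

The lever end at (117,147) matches about 1.55 rad, and there was 4.8 N against its stop. The gripper is clear, so I'm handing in.

Run:
```python
from h import *
robot.pause(.3); workorder.close_job(); print(robot.current_time_s())
```

```text
the job is handed in; nothing more can be done
the job is handed in; nothing more can be done
```

The job is done and handed in at about 30 s of the 61 s allowed; `close_job()` gives no verdict, so I have only my own checks.

- **Shaft:** I rolled it about +170° with two spoke pushes. A probe then found the -x spoke 0.8 mm high (about 1° overshoot), and I pressed it level and let go. The ball spoke points straight up in the last picture.
- **Plunger:** I lowered it until the force stop, with the knob top at 153.6 mm against the expected 154 mm. The force change read just after it stopped was about 4 N. It started about 9 mm down rather than fully up.
- **Lever:** It started at about 0.39 rad, not fully open. I swung it until about 5 N showed at its stop. In the last picture its end fits about 1.5 to 1.57 rad.
- **Surroundings:** In the last scene picture the things in view looked unmoved. I did not measure their positions, and the refractometer was not checked after the second push. The gripper was clear above the stand at hand-in.

One reading disagreed: after the first push the picture suggested about 5° of overshoot, far more than the roughly 1° the later probe found. I went by the probe, because the heights are known better than the pixel positions.

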